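# Trial-fit a gate hinge pin and hold it for marking

### The arm

A 6-joint arm with a two-finger parallel gripper is mounted at the origin on the work surface. World frame = base frame: x ahead of the robot, y to its left, z up, the work surface at z = 0. Lengths are in m, angles in rad, forces in N, time in s.
With the tool pointing down it reaches from about 0.3 to 0.875 m from the base axis. Payload 6.4 kg.
Tool frame: the origin (TCP) lies at the very end of the fingers, on their centre line; the grasp point (between the pads) lies 19 mm behind it; z points along the fingers, y is the line along which they close (so a half turn about z gives the same grasp; the last joint's range is limited). The gripper opens to 85 mm and grips with 20 to 120 N. Pads are 22 mm wide; open, the fingers measure 114 mm over their backs; the gripper's body (76 mm by 85 mm) begins 54 mm behind the grasp point. The pads swing forward as they close: fully open they stand 13 mm farther back than shut.
Start: joints at [-1.523, 0.181, 1.607, -0, 1.354, -0.206], TCP at [0.144, -0.557, 0.231] pointing down, gripper open.
Joint ranges: [-2.99, 2.99], [-0.89, 2.07], [0.3, 2.58], [-1.14, 4.28], [0, 2.63], [-3.12, 3.12]. Speed limits (rad/s): [2.57, 2.57, 3.01, 3.14, 3.14, 3.14].

### API

Orientations are given as a unit quaternion [w, x, y, z].
In Python, from bench import ctrl, viewer, ticket gives the robot as it stands (ctrl), with the cameras (viewer) and the job (ticket).
- The arm moves only by the tool drive_effector, called after "Call:" by a JSON object that holds its "method" and its "body", one argument or row to a line. Schema: {"type":"object","properties":{"increments":{"type":"array","items":{"type":"object","properties":{"trans":{"type":"array","items":{"type":"number"},"minItems":3,"maxItems":3},"r":{"type":"array","items":{"type":"number"},"minItems":3,"maxItems":3},"aperture":{"type":"number"}},"additionalProperties":false,"required":["aperture"]},"minItems":1,"maxItems":10},"only":{"type":"string"},"quiet":{"type":"boolean"},"lines":{"type":"string"}},"required":["increments"],"additionalProperties":false}. increments is a list of rows, 1 to 10 of them, each an object with the fields trans (a list: dx, dy, dz in normalised numbers (1 is 0.75 m)), r (a list: a rotation vector rx, ry, rz in a scale on which 1.0 is 4 rad), aperture (the opening from 0.0 (shut) to 1.0 (fully open)); a field left out counts as zero (the opening has to be given); each row is the pose to reach, as a shift and turn from the pose commanded when the call began, along the tool's axes at that moment; what a row does not reach only later rows make up. A row lasts 1/8 s, in which the tool goes at most 0.0625 m and 0.188 rad, less where a joint would pass 70% of its speed; a pose out of reach is approached as far as the arm can. The fingers move at their own pace and stop on an object; the grip force is fixed at half the most. Time passes only in rows, so rows that do not move let the fingers close. The tool returns the time, the measured TCP pose, the force, the opening and the grip force at its end. only (a regular expression) keeps the lines of the reply that match it, lines (a string "A,B") keeps lines A to B, and quiet returns only ok. Input that does not fit is refused with a message, and nothing moves.
- ctrl.get_obs(): the state, without advancing time (a new reading comes with each control period).
- viewer.camera(name): name is "side" or "top"; returns the picture (400x640x3 uint8, blue, green, red); there is no depth.
- viewer.camera_params(name): a dict with "fovy" (degrees; the focal length in pixels is half the picture's height over the tangent of half this angle, whatever the lens; pixels are square), "cx", "cy" (the principal point, pixels), "view" (4x4, takes a point from world to camera coordinates). Camera axes: x right, y up, looking along -z (the intrinsics and any distortion apply to the point x, -y, -z); pixel columns grow to the right and rows downward; lengths in m; the calibration is good to about 2 mm. A picture is of the moment at which its call begins. camera_params takes no time and is no camera call.
- ticket.hand_in(): hands the job in; it is judged then, once.
The state is a dict: "time_s": time; "q": joint angles; "dq": joint speeds; "joint_efforts": joint torques, N m; "eef_pos": TCP position; "eef_rot": TCP orientation; "wrist_force": force on the tool from outside, world axes, zero at the start; "torque": the same for the moment, N m; "opening": opening from 0.0 (shut) to 1.0 (fully open); "grasp_force": force on a finger pad.
Only numpy, scipy, OpenCV 4.12 (cv2) and the standard library are available. Lean on these libraries where they do the work, as an engineer would, in place of code of your own. Each camera call takes 0.05 s, during which the arm holds its last target. There are 200 camera calls.

### The job

A gate hinge leaf is clamped upright in the bench vise and its pin has to be tried in it. Take the long plain pin out of the wooden rack, pass it from above down through the upper eye of the hinge leaf and on through the lower eye, and finish while still gripping the pin there, with its nose standing out about 20 mm below the lower eye, clear of the bench, so that I can mark it for cutting. Keep holding it still - if you let go it drops straight through - and leave all the other tools and parts where they are.

Things in the scene. Friction and masses are not known exactly. Their poses are not given: they have to be found in the camera images.
- pin: Long plain round steel hinge pin, 14 mm in diameter, 150 mm long, about 0.18 kg, no head. It stands upright in one of the rack's holes, lower end 10 mm above the bench; the tallest piece there (top 160 mm above the bench). Origin: centre of its lower end, the nose; z runs along the pin to its upper end. The nose is bevelled: 8 mm across at the end, full diameter from 6 mm up.
- pin_top (a point): Centre of the pin's flat upper end, 150 mm along the pin's z axis from its origin.
- eye_top (a point): Centre of the mouth of the hinge leaf's upper eye, on its upper rim, 150 mm above the bench. The two eyes are steel tubes on one vertical axis, each 28 mm in outer diameter, 25 mm high, with a 16 mm bore countersunk to 22 mm (3 mm deep) at the upper rim. The upper eye reaches from 125 to 150 mm above the bench. Nothing within 100 mm of the eyes stands higher than 150 mm.
- eye_low (a point): Centre of the lower rim of the lower eye, on the same vertical axis, 74 mm above the bench. The lower eye reaches from 74 to 99 mm above the bench; the 26 mm gap between the eyes is empty (the other leaf's eye will go there), and so is the space below down to the bench.
- vise: Dark grey swivel bench vise bolted to the bench, jaws 80 mm wide, tops 130 mm up. Origin: centre of its round base on the bench. Its -x is its front: spindle and tommy bar reach 194 mm out, under 85 mm high; the anvil reaches 95 mm to +x. The grey hinge leaf, 5 mm thick, 76 mm high, is clamped upright in the jaws and sticks out to +y; the axis of its eyes is at x -11.5, y +75 mm in this frame.
- rack: Wooden block 60 x 210 x 45 mm (x, y, z) screwed to the bench. Origin: centre of its underside. Four holes 15.5 mm wide and 35 mm deep in a row along its y axis at -75, -25, 25 and 75 mm, each with one piece standing in it; which piece is in which hole varies.
- short_pin: Shorter plain steel pin in the rack, 14 mm in diameter and 95 mm long (top 105 mm above the bench): too short, not wanted. Origin: centre of its lower end.
- hex_bolt: Dark threaded bolt in the rack with a hexagon head, 25 mm across, on top (109 mm above the bench). Origin: centre of its lower end.
- drift: Dark eight-sided drift punch in the rack, 13.6 mm thick, point down, top 130 mm above the bench. Origin: centre of its lower end.
- wrench: Steel adjustable wrench, 225 mm long, lying flat between rack and vise, at most 15 mm high. Origin: on the bench under its middle; x towards its jaws.
- spray_can: Dark blue spray can with a red cap, 52 mm in diameter and 150 mm tall, standing. Origin: centre of its underside.
- socket: Small steel wrench socket, a tube 26 mm in diameter and 30 mm high, standing. Origin: centre of its underside.
- leaf: The other leaf of the hinge, galvanised steel, 76 x 116 mm with a single eye, lying flat on the bench, 28 mm high at the eye. Origin: on its underside near the middle.
- hacksaw: Hacksaw with black tube frame and yellow handle, about 370 x 120 mm, lying flat at the left, 25 mm high. Origin: on the bench under its middle.

How it is judged:
By the outcome, as a careful person would: the job done as asked, in the order asked, and still so for the second after the job is handed in, while the arm keeps its last pose, push and grip.
It also fails if it takes over 45 s, if anything falls off the work surface, if the arm or the gripper's body presses on something with over 40 N, if the wrist force passes 120 N, or if a joint passes its speed limit or range.

## Working session

There is one attempt and no reset: what is moved stays moved. The work goes in short steps, Python scripts to look and compute and a tool call to move; the robot and the scene stay as the last step left them, time stands still between calls to the robot, and variables do not carry over. Pictures are saved under pics/ and viewed, at most 10 in all, crops included, and the job is handed in when it is done.

```bash
ls; mkdir -p pics; python3 - <<'E'
from bench import ctrl, viewer, ticket
import cv2
for n in("side","top"):
    cv2.imwrite(f"pics/{n}0.png",viewer.camera(n)); p=viewer.camera_params(n); print(n,p)
o=ctrl.get_obs(); print(o)
E
```

```text
bench.py
pics
side {'fovy': 46.28982824419312, 'cx': 322.53323175264387, 'cy': 198.24286984560183, 'view': array([[-0.83556118, -0.54930355, -0.01015483,  0.49215583],
       [ 0.34961297, -0.54588263,  0.76143478, -0.29106993],
       [-0.42380217,  0.63267509,  0.64816198, -1.40089044],
       [ 0.        ,  0.        ,  0.        ,  1.        ]])}
top {'fovy': 44.07686199293235, 'cx': 316.9477982279908, 'cy': 189.1521457565243, 'view': array([[ 0.01506921, -0.99980064, -0.01309921,  0.00267889],
       [ 0.98654872,  0.01273426,  0.16297074, -0.59384432],
       [-0.16277145, -0.01537885,  0.98654394, -1.78068092],
       [ 0.        ,  0.        ,  0.        ,  1.        ]])}
{'time_s': 0.1, 'q': array([-1.52330335e+00,  1.81480112e-01,  1.60788300e+00,  8.46296653e-06,
        1.35380892e+00, -2.06280823e-01]), 'dq': array([-0.0002603 , -0.00256873, -0.00359008, -0.00061409,  0.00148473,
       -0.00024574]), 'joint_efforts': array([ 3.64775406e-04, -4.45875156e+01, -3.52239776e+01, -1.36488188e-04,
        4.13691232e-03,  9.99898617e-06]), 'eef_pos': array([ 0.14436534, -0.55607899,  0.23047882]), 'eef_rot': array([-7.86873730e-04,  9.91960458e-01,  1.26545744e-01,  6.67491785e-05]), 'wrist_force': array([-0.44093814,  0.78239803, -0.38561853]), 'torque': array([-0.00234896, -0.00439663,  0.00075419]), 'grasp_force': 0.0, 'opening': 0.9991410389028106}
```

View pics/side0.png

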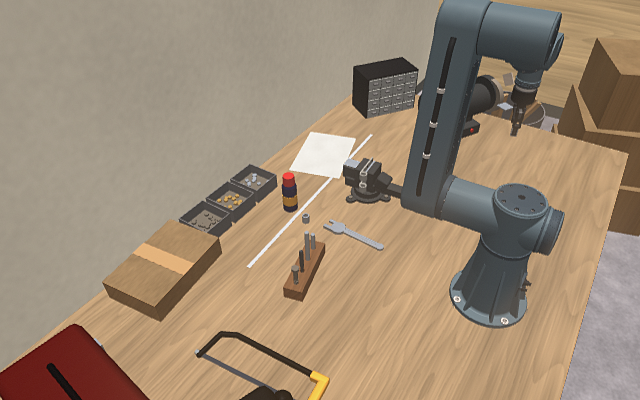

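View pics/top0.png

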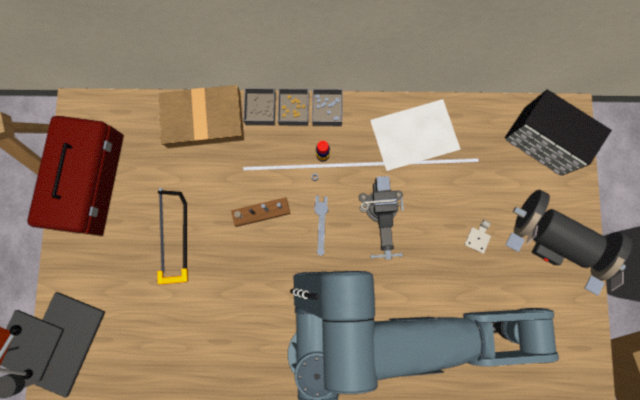

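The side view shows the rack at about (305,270), the vise at (368,180), and the can at (290,190). In the top view the rack is at (260,212) and the vise at (383,210). I'll enlarge both regions.

```bash
python3 - <<'E'
import cv2,numpy as np
s=cv2.imread("pics/side0.png");t=cv2.imread("pics/top0.png")
def c(im,x,y,w,h,k):return cv2.resize(im[y:y+h,x:x+w],None,fx=k,fy=k,interpolation=cv2.INTER_CUBIC)
a=c(s,275,225,60,80,7);b=c(s,335,140,50,80,7)
cv2.imwrite("pics/s1.png",np.hstack([a,b]))
a=c(t,225,190,75,40,8);b=c(t,350,165,75,40,8)
cv2.imwrite("pics/t1.png",np.vstack([c(t,225,192,75,38,8),c(t,350,170,75,37,8)]))
E
```

```text
(no output)
```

View pics/s1.png

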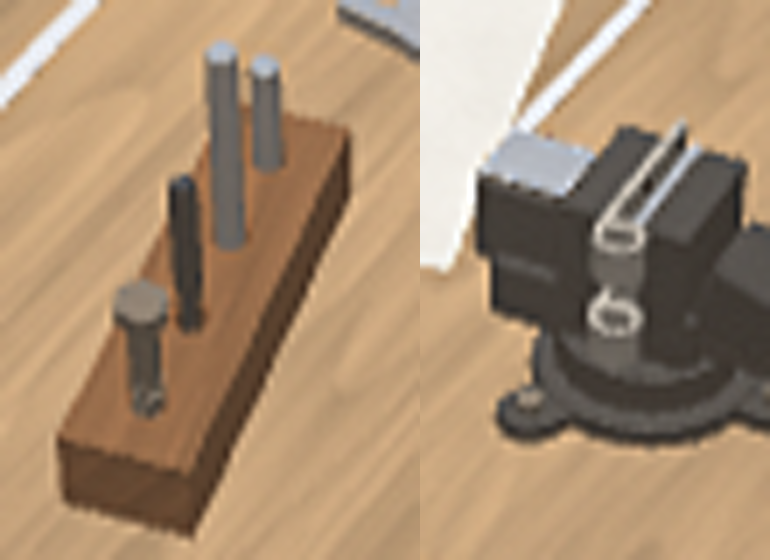

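View pics/t1.png

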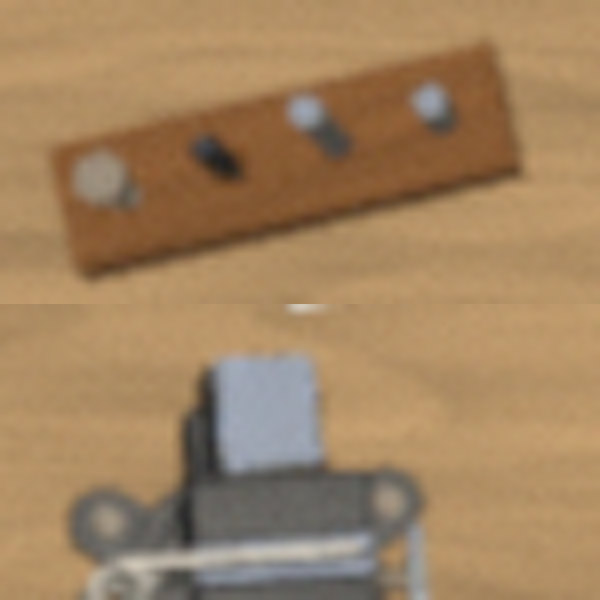

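The long pin is third from the left in both views. Its top is at about side (306.5,232) and top (263,206). The upper eye rim is at about side (363,173.5) and top (365,204.7). Next I'll use masks for subpixel centroids and triangulate.

```bash
cat > h.py <<'E'
import numpy as np,cv2
from bench import ctrl, viewer, ticket
def P(n):
    p=viewer.camera_params(n);f=200/np.tan(np.radians(p['fovy']/2));V=p['view']
    K=np.array([[f,0,p['cx']],[0,f,p['cy']],[0,0,1]]);return K@np.diag([1,-1,-1])@V[:3]
def proj(n,X):
    u=P(n)@np.append(X,1);return u[:2]/u[2]
def tri(s,t):
    X=cv2.triangulatePoints(P('side'),P('top'),np.float64(s).reshape(2,1),np.float64(t).reshape(2,1))[:,0];X=X[:3]/X[3]
    return X,proj('side',X)-s,proj('top',X)-t
def plane(n,u,z):
    M=P(n);A=np.c_[M[:,0],M[:,1],-np.r_[u,1]];r=np.linalg.solve(A,-(M[:,2]*z+M[:,3]));return np.r_[r[:2],z]
E
python3 - <<'E'
from h import *
np.set_printoptions(precision=4,suppress=True,linewidth=200)
s=cv2.imread("pics/side0.png").astype(int);t=cv2.imread("pics/top0.png").astype(int)
def dump(im,x,y,w,h,name):
    print(name,"x0",x);
    for r in range(y,y+h): print(r,' '.join('%3d/%-4d'%(im[r,c].mean(),im[r,c,0]-im[r,c,2]) for c in range(x,x+w)))
dump(s,302,229,10,8,'pin s');dump(t,259,202,9,9,'pin t')
dump(s,357,168,13,12,'eye s');dump(t,358,199,14,13,'eye t')
X=tri((306.5,232.1),(262.8,205.6));print(X)
X=tri((363.,173.4),(364.5,204.4));print(X)
big=cv2.resize(cv2.imread("pics/top0.png")[190:225,345:415],None,fx=10,fy=10,interpolation=cv2.INTER_CUBIC);cv2.imwrite("pics/t2.png",big)
E
```

```text
pin s x0 302
229 166/-78  165/-77  166/-78  170/-81  173/-84  173/-85  177/-84  175/-81  167/-77  162/-73 
230 165/-76  165/-76  169/-84  174/-73  177/-58  178/-66  175/-80  166/-79  163/-75  162/-75 
231 164/-77  170/-82  173/-72  183/-17  187/29   185/6    174/-39  162/-81  162/-77  160/-78 
232 169/-81  172/-86  167/-20  190/23   190/18   188/18   168/9    164/-82  162/-82  167/-69 
233 173/-80  176/-87  141/-34  174/10   176/7    173/2    120/-7   165/-86  165/-85  182/-15 
234 172/-80  179/-88  126/-48  106/-11  109/-14  110/-13   86/-7   165/-84  154/-65  183/21  
235 172/-81  177/-86  129/-45   93/-10  100/-14  100/-13   89/-5   143/-65  121/-52  141/-6  
236 172/-80  176/-85  127/-46   96/-9   102/-12  102/-12   91/-6   145/-64  147/-67   87/-11 
pin t x0 259
202 139/-79  136/-81  132/-79  130/-75  126/-78  116/-79  110/-76   99/-81   99/-84 
203 121/-80  115/-80  118/-66  115/-57  114/-56  103/-66   99/-81   96/-85   96/-85 
204  96/-79   99/-72  124/-36  142/-16  142/-12  130/-31  108/-64   97/-85   94/-88 
205  93/-86  106/-65  139/-15  160/15   162/16   145/2    112/-34  
[... 3083 characters left out ...]
03/-7  
208 133/-73  124/-50  132/-23  135/-17  142/-20  157/-26  153/-28  145/-28  149/-19  147/-16  115/-10   77/-7    89/-5   102/-6  
209 139/-75  125/-58  129/-26  139/-18  132/-16  145/-18  153/-20  152/-20  146/-18  121/-12   93/-9    75/-3    84/-5   101/-6  
210 142/-79  130/-67  120/-42  137/-23  136/-17  123/-18  128/-16  128/-21  121/-18  107/-10   99/-6    78/-5    77/-3    95/-8  
211 143/-76  141/-73  127/-64  114/-43  120/-27  136/-24  139/-24  125/-29  106/-23   97/-11  101/-8    86/-7    73/-4    86/-4  
(array([0.5158, 0.1964, 0.1537]), array([-0.1371, -0.027 ]), array([0.0468, 0.0969]))
(array([ 0.5248, -0.1579,  0.1423]), array([-0.6014, -0.1043]), array([0.212, 0.504]))
```

View pics/t2.png

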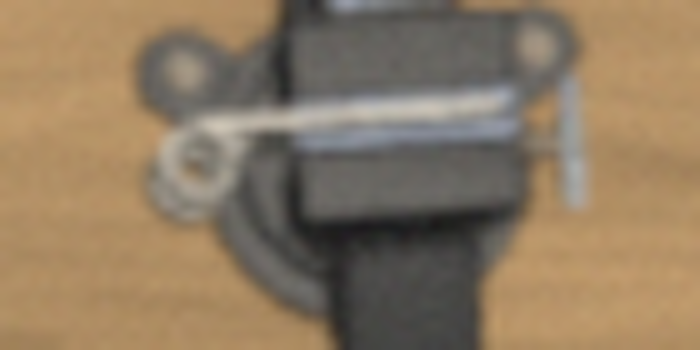

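The eye ring is centred at about (203,155) in this crop, which is about (364.8,205) in the top image. I'll triangulate with refined edges and test the half-pixel convention. I'll also check against the pin and the known geometry.

```bash
python3 - <<'E'
from h import *
np.set_printoptions(precision=4,suppress=True,linewidth=200)
pts={'pin':((306.15,231.85),(262.7,205.4),.16),'eye':((362.8,173.35),(364.85,205.0),.15)}
for o in(0,.5):
  for k,(s,t,z) in pts.items():
    s=np.array(s)+o;t=np.array(t)+o
    print(o,k,*tri(s,t),'planes',plane('side',s,z),plane('top',t,z))
# ctrl: where is the gripper (check of convention): TCP projected
e=ctrl.get_obs()['eef_pos'];print(proj('side',e),proj('top',e))
# rack shaft/hole line check: pin base at rack top
E
```

```text
0 pin [0.5165 0.1967 0.1546] [-0.0692 -0.0136] [0.0236 0.0489] planes [0.513  0.2011 0.16  ] [0.516  0.1961 0.16  ]
0 eye [ 0.5241 -0.1586  0.142 ] [-0.1364 -0.0233] [0.0482 0.1143] planes [ 0.5188 -0.1494  0.15  ] [ 0.5234 -0.1578  0.15  ]
0.5 pin [0.5154 0.1954 0.1519] [0.0294 0.0058] [-0.01   -0.0208] planes [0.5106 0.202  0.16  ] [0.5143 0.1943 0.16  ]
0.5 eye [ 0.5229 -0.1605  0.1391] [-0.0953 -0.0162] [0.0337 0.0799] planes [ 0.5159 -0.1479  0.15  ] [ 0.5217 -0.1595  0.15  ]
[512.17   131.2166] [492.6787 321.7657]
```

```bash
cat >> h.py <<'E'
from scipy.spatial.transform import Rotation as R
def go(x,y,z,yaw):
    "shift and turn in tool axes to TCP x,y,z, pointing down, tool y at world yaw"
    o=ctrl.get_obs();R0=R.from_quat(o['eef_rot'],scalar_first=True)
    c,s=np.cos(yaw),np.sin(yaw);R1=R.from_matrix(np.array([[-s,c,0],[c,s,0],[0,0,-1]]).T)
    print('d',np.round(R0.inv().apply(np.array([x,y,z])-o['eef_pos']),4),'r',np.round((R0.inv()*R1).as_rotvec(),4),'t',o['time_s'])
E
python3 - <<'E'
from h import *
from h import R
o=ctrl.get_obs();print(R.from_quat(o['eef_rot'],scalar_first=True).as_matrix().T.round(3))
go(.515,.198,.26,.232)
# rack yaw from the pieces' tops in the top view
t=lambda u,v:((u+.5)/8+224.5,(v+.5)/8+191.5)
a=plane('top',t(100,178),.109);b=plane('top',t(430,100),.105);print(a,b,np.arctan2(*(a-b)[[1,0]])-np.pi/2)
E
```

```text
[[ 0.968  0.251  0.   ]
 [ 0.251 -0.968 -0.002]
 [-0.     0.002 -1.   ]]
d [ 0.5481 -0.6369 -0.0284] r [-1.000e-03 -1.500e-03 -1.549e+00] t 0.1
[0.49123003 0.29290083 0.109     ] [0.52868892 0.14735373 0.105     ] 0.2518993791778077
```

The rows are not in the units I measure in: shifts go in shares of 0.75 m and turns go in shares of 4 rad. I convert before sending: -0.637 m is -0.8493, 0.548 m is 0.7307, -1.57 rad is -0.3925.

Call:
{"method": "drive_effector", "body": {
  "increments": [
    {"trans": [0, 0, -0.04], "aperture": 1},
    {"trans": [0.7307, -0.8493, -0.04], "r": [0, 0, -0.3925], "aperture": 1},
    {"trans": [0.7307, -0.8493, -0.04], "r": [0, 0, -0.3925], "aperture": 1},
    {"trans": [0.7307, -0.8493, -0.04], "r": [0, 0, -0.3925], "aperture": 1},
    {"trans": [0.7307, -0.8493, -0.04], "r": [0, 0, -0.3925], "aperture": 1},
    {"trans": [0.7307, -0.8493, -0.04], "r": [0, 0, -0.3925], "aperture": 1},
    {"trans": [0.7307, -0.8493, -0.04], "r": [0, 0, -0.3925], "aperture": 1},
    {"trans": [0.7307, -0.8493, -0.04], "r": [0, 0, -0.3925], "aperture": 1},
    {"trans": [0.7307, -0.8493, -0.04], "r": [0, 0, -0.3925], "aperture": 1},
    {"trans": [0.7307, -0.8493, -0.04], "r": [0, 0, -0.3925], "aperture": 1}
  ]
}}

```text
time_s: 1.35
eef_pos: [0.3929, -0.0497, 0.2614]
eef_rot: [0.0, 0.611, 0.792, 0.0]
wrist_force: [0.9, -0.4, 0.2]
opening: 0.999
grasp_force: 0.0
```

```bash
python3 -c "
from h import *
go(.515,.197,.23,.25)"
```

```text
d [0.2077 0.1807 0.0314] r [0.0007 0.0007 0.0064] t 1.35
```

In the tool's units: 0.2 m is 0.2667, 0.18 m is 0.24.

Call:
{"method": "drive_effector", "body": {
  "increments": [
    {"trans": [0.2667, 0.24, 0.0267], "aperture": 1},
    {"trans": [0.2667, 0.24, 0.0267], "aperture": 1},
    {"trans": [0.2667, 0.24, 0.0267], "aperture": 1},
    {"trans": [0.2667, 0.24, 0.0267], "aperture": 1},
    {"trans": [0.2667, 0.24, 0.0267], "aperture": 1},
    {"trans": [0.2667, 0.24, 0.0267], "aperture": 1},
    {"trans": [0.2667, 0.24, 0.0267], "aperture": 1},
    {"trans": [0.2667, 0.24, 0.0267], "aperture": 1}
  ]
}}

```text
time_s: 2.35
eef_pos: [0.5165, 0.1856, 0.2417]
eef_rot: [0.0, 0.613, 0.79, 0.0]
wrist_force: [-0.2, -0.5, -0.5]
opening: 0.996
grasp_force: 0.0
```

```bash
python3 - <<'E'
from h import *
go(.515,.197,.23,.25)
s=viewer.camera("side");t=viewer.camera("top")
cv2.imwrite("pics/s2.png",s)
e=ctrl.get_obs()['eef_pos'];print(proj('side',e),proj('top',e))
k=lambda im,x,y,w,h,f:cv2.resize(im[y:y+h,x:x+w],None,fx=f,fy=f,interpolation=cv2.INTER_CUBIC)
cv2.imwrite("pics/c2.png",np.hstack([k(s,270,170,70,90,6),k(t,235,170,60,90,6)]))
E
```

```text
d [0.0114 0.0014 0.0116] r [0.0003 0.0003 0.0011] t 2.35
[307.21160409 207.92132251] [262.80803473 202.01176221]
```

View pics/c2.png

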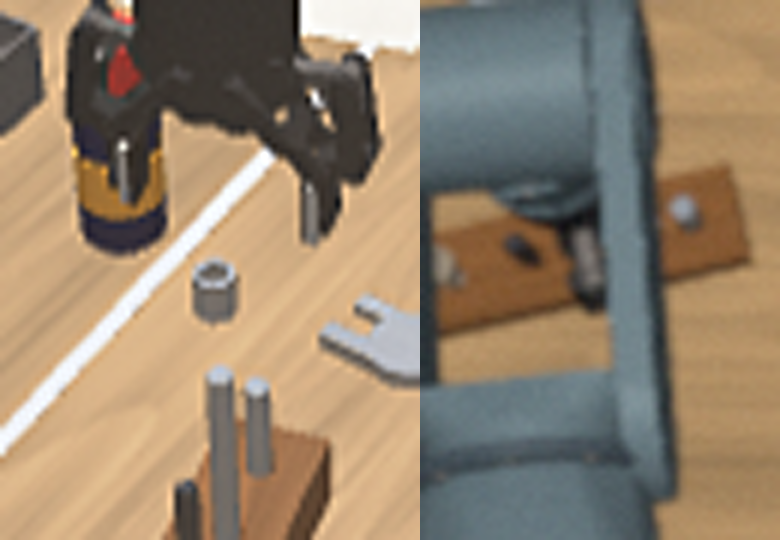

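Left fingertip in the side view is at about (291.7,203.8) and the right at (322,210.5). Their midpoint agrees with the TCP in u, but sits about 2 px low in v. The pin and eye show the same bias, so the top camera fits the robot frame and the side camera is biased by about 2 px. I'll use the top-view positions.

```bash
python3 - <<'E'
from h import *
go(.516,.196,.119,.25)
print(proj('side',[.516,.196,.16])-[306.15,231.85],proj('side',[.5234,-.158,.15])-[362.8,173.35])
E
```

```text
d [0.01   0.0018 0.1227] r [0.0007 0.0002 0.0013] t 2.45
[ 0.1531539  -1.39268473] [ 0.05739514 -1.69887837]
```

In the tool's units: 0.123 m is 0.164, 0.11 m is 0.1467.

Call:
{"method": "drive_effector", "body": {
  "increments": [
    {"trans": [0.0133, 0.0027, 0.0267], "aperture": 1},
    {"trans": [0.0133, 0.0027, 0.0667], "aperture": 1},
    {"trans": [0.0133, 0.0027, 0.1067], "aperture": 1},
    {"trans": [0.0133, 0.0027, 0.1467], "aperture": 1},
    {"trans": [0.0133, 0.0027, 0.164], "aperture": 1},
    {"trans": [0.0133, 0.0027, 0.164], "aperture": 1},
    {"trans": [0.0133, 0.0027, 0.164], "aperture": 0.3},
    {"trans": [0.0133, 0.0027, 0.164], "aperture": 0.3},
    {"trans": [0.0133, 0.0027, 0.164], "aperture": 0.3}
  ]
}}

```text
time_s: 3.58
eef_pos: [0.5166, 0.1973, 0.1191]
eef_rot: [0.0, 0.612, 0.791, 0.001]
wrist_force: [-0.4, -0.5, -0.4]
opening: 0.38
grasp_force: 0.0
```

```bash
python3 - <<'E'
from h import *
s=viewer.camera("side")
k=lambda im,x,y,w,h,f:cv2.resize(im[y:y+h,x:x+w],None,fx=f,fy=f,interpolation=cv2.INTER_CUBIC)
cv2.imwrite("pics/c3.png",k(s,270,190,80,80,7))
E
```

```text
(no output)
```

View pics/c3.png

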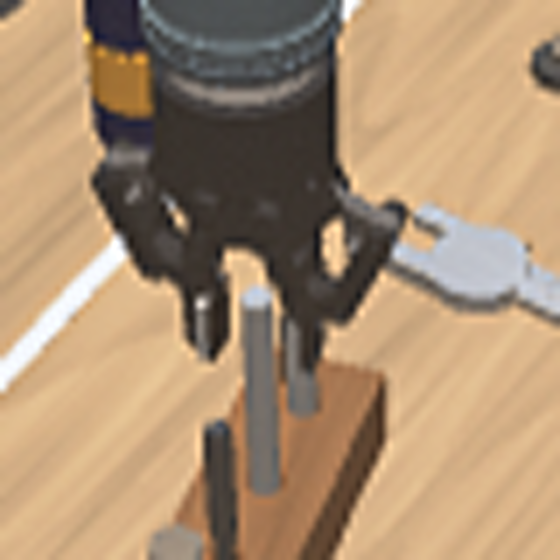

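The pin, with its top at crop (257,297), stands centred between the two fingers at crop (208,355) and (310,360). No neighbour is touched, so I'll close.

Call:
{"method": "drive_effector", "body": {
  "increments": [
    {"aperture": 0},
    {"aperture": 0},
    {"aperture": 0},
    {"aperture": 0},
    {"aperture": 0},
    {"aperture": 0}
  ]
}}

```text
time_s: 4.38
eef_pos: [0.516, 0.1971, 0.1187]
eef_rot: [-0.0, 0.612, 0.791, -0.0]
wrist_force: [-2.5, -0.5, 6.0]
opening: 0.144
grasp_force: 58.4
```

```bash
python3 -c "
from h import *
print(ctrl.get_obs()['eef_pos'])"
```

```text
[0.51598093 0.19714971 0.1186965 ]
```

In the tool's units: -0.18 m is -0.24, -0.03 m is -0.04.

Call:
{"method": "drive_effector", "body": {
  "increments": [
    {"trans": [0, 0, -0.0133], "aperture": 0},
    {"trans": [0, 0, -0.04], "aperture": 0},
    {"trans": [0, 0, -0.0667], "aperture": 0},
    {"trans": [0, 0, -0.1067], "aperture": 0},
    {"trans": [0, 0, -0.1467], "aperture": 0},
    {"trans": [0, 0, -0.1867], "aperture": 0},
    {"trans": [0, 0, -0.2267], "aperture": 0},
    {"trans": [0, 0, -0.24], "aperture": 0},
    {"trans": [0, 0, -0.24], "aperture": 0}
  ]
}}

```text
time_s: 5.5
eef_pos: [0.5162, 0.1972, 0.2984]
eef_rot: [0.0, 0.612, 0.791, 0.0]
wrist_force: [-0.5, 0.1, -1.7]
opening: 0.146
grasp_force: 58.6
```

```bash
python3 -c "
from h import *
viewer.camera('side')
go(.5234,-.158,.298,.25)"
```

```text
d [-0.3457 -0.0814 -0.0007] r [-0.0011 -0.0001  0.003 ] t 5.55
```

In the tool's units: -0.346 m is -0.4613, -0.33 m is -0.44.

Call:
{"method": "drive_effector", "body": {
  "increments": [
    {"trans": [-0.0267, -0.0067, 0], "aperture": 0},
    {"trans": [-0.08, -0.0187, 0], "aperture": 0},
    {"trans": [-0.1467, -0.0347, 0], "aperture": 0},
    {"trans": [-0.2133, -0.0507, 0], "aperture": 0},
    {"trans": [-0.28, -0.0667, 0], "aperture": 0},
    {"trans": [-0.3467, -0.0813, 0], "aperture": 0},
    {"trans": [-0.4, -0.0947, 0], "aperture": 0},
    {"trans": [-0.44, -0.104, 0], "aperture": 0},
    {"trans": [-0.4613, -0.108, 0], "aperture": 0},
    {"trans": [-0.4613, -0.108, 0], "aperture": 0}
  ]
}}

```text
time_s: 6.8
eef_pos: [0.5239, -0.1584, 0.2971]
eef_rot: [-0.001, 0.613, 0.79, -0.0]
wrist_force: [0.5, 0.0, -2.4]
opening: 0.15
grasp_force: 58.6
```

Call:
{"method": "drive_effector", "body": {
  "increments": [
    {"trans": [0, 0, 0.0267], "aperture": 0},
    {"trans": [0, 0, 0.0267], "aperture": 0},
    {"trans": [0, 0, 0.0267], "aperture": 0}
  ]
}}

```text
time_s: 7.18
eef_pos: [0.5245, -0.1572, 0.2787]
eef_rot: [0.0, 0.612, 0.791, 0.0]
wrist_force: [0.2, -0.3, -0.4]
opening: 0.149
grasp_force: 58.5
```

```bash
python3 - <<'E'
from h import *
s=viewer.camera("side");t=viewer.camera("top")
cv2.imwrite("pics/s4.png",s);cv2.imwrite("pics/t4.png",t)
k=lambda im,x,y,w,h,f:cv2.resize(im[y:y+h,x:x+w],None,fx=f,fy=f,interpolation=cv2.INTER_CUBIC)
cv2.imwrite("pics/c4.png",np.hstack([k(s,335,120,60,80,7),k(t,335,170,50,80,7)]))
e=ctrl.get_obs()['eef_pos'];print(e)
go(.5234,-.158,e[2],.25)
for z in (0,.03,.06,.09,.1087): 
  print(z,proj('side',e-[0,0,z])+[-.1,1.5])
print('eye',proj('side',[.5234,-.158,.15])+[-.1,1.5])
for r in range(140,180): print(r,' '.join('%3d'%s[r,c].mean() for c in range(353,375)))
E
```

```text
[ 0.5246828  -0.15768787  0.27919786]
d [ 0.     -0.0013 -0.    ] r [0.001  0.0008 0.0038] t 7.275
0 [364.16284078 141.78028346]
0.03 [363.73447608 149.34661617]
0.06 [363.31664877 156.72682401]
0.09 [362.90897475 163.9276913 ]
0.1087 [362.65983238 168.32836688]
eye [362.75739514 173.15112163]
140 246 254 203 158 167 176 102 120  76  62 111 114  90  96 120  43  43 151 171 165 165 167
141 248 254 181 161 164 167 172 123  71  62 110 112  89  95 114  64 101 174 169 167 166 169
142 250 233 158 161 163 163 167 134 114  94 107 112  88  91 114 132 175 171 170 167 170 165
143 251 181 157 162 161 162 159 162 229 139 103 109  90  97 144 174 171 172 169 167 166 165
144 231 155 159 162 160 157 145 198 255 136  99 108 103 132 175 173 174 167 167 168 167 171
145 177 155 162 158 155 144 173 243 255 135 100 106 1
[... 2466 characters left out ...]
 160 165 177 172 182 190  84  82  92  92  94  93  95  83
173  65  64  66  64  65  59  92 203 112  88  91 104 138 209 111  69  79  85  90  95  88  63
174  65  66  66  67  65  58 105 182 143 124 116 109 129 204  88  53  58  65  72  79  75  55
175  64  65  65  66  63  59  78 130 158 175 156 152 181 137  68  59  60  62  59  60  59  58
176  66  65  67  66  65  61  83  98  97 117 119 119  99 101  64  61  62  63  64  63  59  60
177  67  66  66  66  64  61  86 103 104 102 103 104 105 105  67  62  63  64  62  63  59  60
178  79  73  65  65  63  62  85 105 105 106 107 107 105 106  66  58  62  63  62  64  59  60
179  91  77  65  65  65  62  72 103 106 105 106 108 105 101  65  62  62  62  62  62  61  60
```

View pics/c4.png

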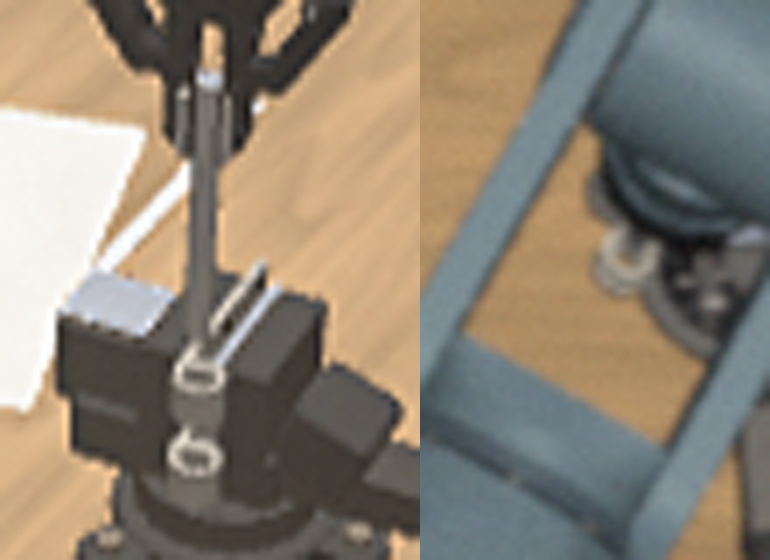

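The pin hangs straight, with its nose at about side (362.7,168.3). That matches the prediction to about half a pixel, just above the eye rim centred at (362.8,173.3). Taking the ring from its peaks at top (364.6,205.3) puts the eye at about (0.5225,-0.157), so I'll shift by 2 mm and lower gently.

In the tool's units: 0.022 m is 0.0293, 0.018 m is 0.024.

Call:
{"method": "drive_effector", "body": {
  "increments": [
    {"trans": [0.002, -0.0027, 0], "aperture": 0},
    {"trans": [0.002, -0.0027, 0.008], "aperture": 0},
    {"trans": [0.002, -0.0027, 0.016], "aperture": 0},
    {"trans": [0.002, -0.0027, 0.024], "aperture": 0},
    {"trans": [0.002, -0.0027, 0.0293], "aperture": 0},
    {"trans": [0.002, -0.0027, 0.0293], "aperture": 0}
  ]
}}

```text
time_s: 8.02
eef_pos: [0.5217, -0.1571, 0.2557]
eef_rot: [-0.0, 0.612, 0.791, -0.0]
wrist_force: [-0.8, -0.7, -1.1]
opening: 0.147
grasp_force: 58.5
```

Call:
{"method": "drive_effector", "body": {
  "increments": [
    {"trans": [0, 0, 0.0027], "aperture": 0},
    {"trans": [0, 0, 0.0053], "aperture": 0},
    {"trans": [0, 0, 0.008], "aperture": 0},
    {"trans": [0, 0, 0.008], "aperture": 0}
  ]
}}

```text
time_s: 8.52
eef_pos: [0.5218, -0.1571, 0.2501]
eef_rot: [-0.0, 0.612, 0.791, -0.0]
wrist_force: [0.5, -0.7, -2.0]
opening: 0.145
grasp_force: 58.5
```

```bash
python3 - <<'E'
from h import *
o=ctrl.get_obs();print(o['eef_pos'],o['wrist_force'],o['torque'])
E
```

```text
[ 0.52183887 -0.15711147  0.25008887] [ 0.45857453 -0.70169637 -1.97294498] [ 0.00454303 -0.00712167 -0.00092083]
```

In the tool's units: 0.012 m is 0.016, 0.009 m is 0.012.

Call:
{"method": "drive_effector", "body": {
  "increments": [
    {"trans": [0, 0, 0.004], "aperture": 0},
    {"trans": [0, 0, 0.008], "aperture": 0},
    {"trans": [0, 0, 0.012], "aperture": 0},
    {"trans": [0, 0, 0.016], "aperture": 0},
    {"trans": [0, 0, 0.016], "aperture": 0}
  ]
}}

```text
time_s: 9.15
eef_pos: [0.5217, -0.1571, 0.2379]
eef_rot: [-0.0, 0.612, 0.791, -0.0]
wrist_force: [0.2, -0.0, -1.7]
opening: 0.146
grasp_force: 58.5
```

```bash
python3 - <<'E'
from h import *
o=ctrl.get_obs();print(o['eef_pos'],o['wrist_force'],o['torque'])
s=viewer.camera("side")
cv2.imwrite("pics/c5.png",cv2.resize(s[120:200,335:395],None,fx=7,fy=7,interpolation=cv2.INTER_CUBIC))
E
```

```text
[ 0.52174424 -0.15705378  0.23786926] [ 0.16634174 -0.04419303 -1.72646503] [-0.06423873 -0.01794567 -0.00648274]
```

View pics/c5.png

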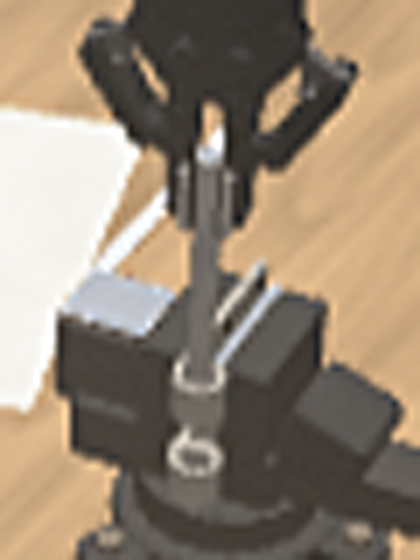

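The pin is inside the upper eye: the front rim shows at crop (198,385) with the pin behind it, and there is almost no force. I'll go on down to the lower eye.

In the tool's units: 0.036 m is 0.048, 0.032 m is 0.0427.

Call:
{"method": "drive_effector", "body": {
  "increments": [
    {"trans": [0, 0, 0.008], "aperture": 0},
    {"trans": [0, 0, 0.016], "aperture": 0},
    {"trans": [0, 0, 0.024], "aperture": 0},
    {"trans": [0, 0, 0.032], "aperture": 0},
    {"trans": [0, 0, 0.0373], "aperture": 0},
    {"trans": [0, 0, 0.0427], "aperture": 0},
    {"trans": [0, 0, 0.048], "aperture": 0},
    {"trans": [0, 0, 0.048], "aperture": 0}
  ]
}}

```text
time_s: 10.2
eef_pos: [0.5218, -0.1571, 0.2019]
eef_rot: [-0.0, 0.612, 0.791, -0.0]
wrist_force: [-0.8, -0.2, -2.2]
opening: 0.145
grasp_force: 58.6
```

```bash
python3 - <<'E'
from h import *
o=ctrl.get_obs();print(o['eef_pos'],o['wrist_force'],o['torque'])
E
```

```text
[ 0.5217685  -0.15708026  0.2019223 ] [-0.8336208  -0.22347623 -2.22884227] [-0.02424151 -0.00328642  0.02091701]
```

Nose is at about 93 mm, inside the lower eye with no load. There are 39 mm left.

In the tool's units: 0.039 m is 0.052, 0.036 m is 0.048.

Call:
{"method": "drive_effector", "body": {
  "increments": [
    {"trans": [0, 0, 0.008], "aperture": 0},
    {"trans": [0, 0, 0.016], "aperture": 0},
    {"trans": [0, 0, 0.024], "aperture": 0},
    {"trans": [0, 0, 0.032], "aperture": 0},
    {"trans": [0, 0, 0.04], "aperture": 0},
    {"trans": [0, 0, 0.048], "aperture": 0},
    {"trans": [0, 0, 0.052], "aperture": 0},
    {"trans": [0, 0, 0.052], "aperture": 0},
    {"trans": [0, 0, 0.052], "aperture": 0}
  ]
}}

```text
time_s: 11.32
eef_pos: [0.5219, -0.1571, 0.1634]
eef_rot: [-0.0, 0.612, 0.791, -0.0]
wrist_force: [-1.2, 0.6, -1.5]
opening: 0.145
grasp_force: 58.7
```

```bash
python3 - <<'E'
from h import *
o=ctrl.get_obs();print(o['eef_pos'],o['wrist_force'],o['torque'])
s=viewer.camera("side")
cv2.imwrite("pics/c6.png",cv2.resize(s[125:205,335:395],None,fx=7,fy=7,interpolation=cv2.INTER_CUBIC))
x,y=o['eef_pos'][:2]
for z in(.204,.074,.054):print(z,((proj('side',[x,y,z])+[-.1,1.5])-[335,125])*7)
for r in range(183,203): print(r,' '.join('%3d'%s[r,c].mean() for c in range(355,371)))
E
```

```text
[ 0.52188653 -0.15713203  0.16335373] [-1.15257526  0.55258127 -1.52236405] [ 0.0368472   0.19630801 -0.00138629]
0.204 [201.22320131 250.15089388]
0.074 [189.24608519 457.61933277]
0.054 [187.50967836 487.69749266]
183  65  63  62  51 147 218 100 105 104 126 148  72  53  57  60  60
184  64  62  59  50 190 145  95 104 103 106 207 127  55  57  61  61
185  62  61  61  53 197 169 105 101 100  89 185 157  57  58  60  59
186  66  60  57  55 135 187 145 116 127 119 187 119  55  58  57  59
187  73  66  65  60  92 111 162 145 174 145 135  79  54  58  60  60
188  80  91  89  76  97  98  98  99  98  99 100  72  56  60  61  61
189  57  91  96  91 100 104 104 104 104 104 105  73  58  59  60  61
190  56  65  90  91 102 104 106 105 105 106 103  74  59  56  59  58
191  56  58  67  83  96 103 107 104 105 103 100  84  71  68  64  58
192  61  60  58  56  67  86 109 108 108  96  91  92  94  95  90  73
193  82  56  61  61  56  73 114 115 102  87  87  86  95  95  96  93
194  97  64  61  58  60  53 107 113  75  73  72  74  86  86  86  84
195  96  86  75  64  59  58  63  73  56  58  59  59  58  58  60  58
196  93  94  96  80  66  60  57  58  58  61  60  60  59  60  61  59
197  85  92  95  96  88  74  70  65  62  62  59  60  60  59  59  59
198  87  86  91  94  95  96  97  89  72  76  69  68  65  65  68  69
199  89  68  66  86  89  89  97  94  95  94  95  97  86  85  96  95
200  42  72  58  50  54  72  94  85  91  89  92  95  98  95  93  94
201 104 141 119  84  56  49  52  52  71  73  87  85  97  85  84  84
202 193 191 192 155 106  96  81  68  56  56  48  47  50  48  48  47
```

View pics/c6.png

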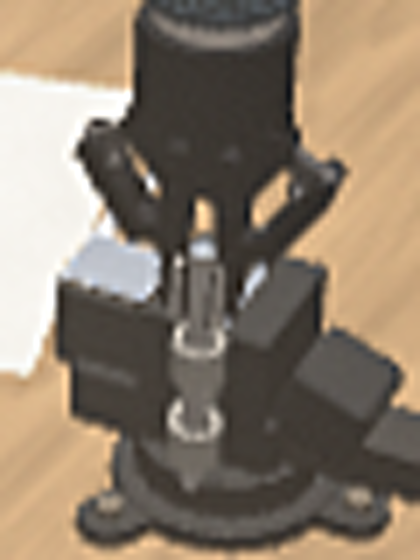

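The pin is through both eyes, with its nose showing below the lower eye at crop (187,485). Kinematics puts the projection at 19.3 mm and the image at about 18.4 mm. I'll lower it 1 mm and let it settle.

In the tool's units: 0.001 m is 0.0013.

Call:
{"method": "drive_effector", "body": {
  "increments": [
    {"trans": [0, 0, 0.0013], "aperture": 0},
    {"trans": [0, 0, 0.0013], "aperture": 0},
    {"trans": [0, 0, 0.0013], "aperture": 0},
    {"trans": [0, 0, 0.0013], "aperture": 0}
  ]
}}

```text
time_s: 11.88
eef_pos: [0.5219, -0.1572, 0.1623]
eef_rot: [-0.0, 0.612, 0.791, 0.0]
wrist_force: [-2.0, 1.2, -0.1]
opening: 0.151
grasp_force: 58.7
```

```bash
python3 - <<'E'
from h import *
print(ctrl.get_obs()['dq'].round(4)); print(ticket.hand_in())
E
```

```text
[-0.0002 -0.0013  0.     -0.0012 -0.0013  0.0003]
the job is handed in; nothing more can be done
None
```

The long pin is through both eyes, its nose about 20 mm below the lower one (20.4 mm by arm position, about 19.4 mm from the camera), still gripped and held still; the job was handed in at about 12 s, with no verdict returned.

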